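# Nudge the crooked food tub home on the stack

## Task

Two lidded food tubs are stacked on the counter, but the top one was put down crooked, so its feet stand on the lid below instead of in the lid's recesses. Push the top tub along until it is square on the lower one and all four feet have dropped fully into their recesses. Keep it from tipping, leave the lower tub where it stands (a shift of a finger's width or so does not matter) and do not disturb the other things on the counter.

Things in the scene. Friction and masses are not known exactly. Their poses are not given: they have to be found in the camera images.
- lower: Lower tub of the crooked stack: white plastic box with a grey lid, 190 (its x) by 140 (its y) by 84 mm high, about 0.95 kg, standing loose on the counter at any yaw. Origin: centre of its underside, z up, x along its length. Pushing the top tub on once it is home drags this one along too (about 8 N).
- lower_lid (a point): Centre of the top face of the lower tub's lid, 84 mm above the counter; axes as lower. In this face are four square recesses, 28 mm wide and 8 mm deep, centred at x = +-60, y = +-36 mm; mostly hidden under the top tub.
- upper: Top tub: same look and 190 by 140 mm footprint, 64 mm high, 0.28-0.56 kg. Under it four square feet, 18 mm wide, 10 mm high, centred at x = +-60, y = +-36 mm. Origin: centre, at the bottom of the feet; x along its length. At the start its centre is 18 to 27 mm off towards the lower tub's +x, up to 20 mm either way in y, twisted up to 0.2 rad. Home: in line with the lower tub, origin 8 mm below its lid's top, 5 mm play.
- upper_top (a point): Centre of the top face of the top tub's lid, 64 mm above upper; same axes. The walls are upright from 10 to 51 mm above the feet's bottom and stand 2 mm inside the lid's edge (93 and 68 mm from the centre). Too wide to grasp; it slides on the lid below at 1.5 to 4 N (friction about 0.6) and does not tip when pushed low on its walls.
- spare: Another lidded tub, by itself, to the left, the same as the lower one; leave it. Origin: centre of its underside.
- bowl: Steel bowl, 130 mm across and 50 mm high; leave it. Origin: centre of its underside.
- turner: Steel-bladed turner with a yellow handle, about 260 mm long, lying flat, 22 mm high; leave it. Origin near its middle, underneath.
- brush: Pastry brush, 200 mm long, lying flat; leave it. Origin: underneath.
- pin: Wooden rolling pin, 390 mm long and 54 mm thick, lying across the far side; leave it. Origin: under its middle.
Things that resemble listed ones, but are neither listed nor needed, are in the scene too. Leave any green or purple look-alike of the upper alone.

How it is judged:
By the outcome, as a careful person would: the job done as asked, in the order asked, and still so for the second after the job is handed in, with the robot touching nothing.
It also fails if it takes over 67 s, if anything falls off the work surface, if the arm or the gripper's body presses on something with over 40 N, if the wrist force passes 120 N, or if a joint passes its speed limit or range.

## Robot

A 6-joint arm with a two-finger parallel gripper is mounted at the origin on the work surface. World frame = base frame: x ahead of the robot, y to its left, z up, the work surface at z = 0. Lengths are in mm, angles in rad, forces in N, time in s.
With the tool pointing down it reaches from about 275 to 1000 mm from the base axis. Payload 8.4 kg.
Tool frame: the origin (TCP) lies midway between the tips of the shut fingers; the grasp point (between the pads) lies grip_depth behind it (grip_depth is the distance from the TCP to the grasp point, in mm); z points along the fingers, y is the line along which they close (so a half turn about z gives the same grasp; the last joint's range is limited). The gripper opens to 85 mm and grips with 20 to 120 N. Pads are 22 mm wide; open, the fingers measure 114 mm over their backs; the gripper's body (76 mm by 85 mm) begins 54 mm behind the grasp point. The pads swing forward as they close: fully open they stand 13 mm farther back than shut.
Start: joints at [-1.15, 0.353, 1.633, -0, 1.155, -0.002], TCP at [256.446, -569.968, 231.281] pointing down, gripper open.
Joint ranges: [-2.63, 2.63], [-0.92, 2.1], [0.06, 2.66], [-1.3, 4.44], [0, 2.69], [-3.02, 3.02]. Speed limits (rad/s): [2.22, 2.22, 2.79, 3.14, 3.14, 3.14].

## Interface

Orientations are given as [roll, pitch, yaw] about the fixed x, y, z axes, in that order (R = Rz(yaw) Ry(pitch) Rx(roll)).
In Python, from rig import * gives the robot as it stands.
- The arm moves only by the shell command python3 -m creep 'ROWS' [FORCE]. ROWS is JSON, a list of rows, each an object of numbers: "x", "y", "z": the shift along the tool's x, y, z in mm; "rx", "ry", "rz": the turn, a rotation vector about the tool's x, y, z in rad; "hand": the finger opening in mm, from 0 to 85.4. A call has 1 to 20 rows; each row shifts and turns the commanded pose from where the row before left it, along the tool's axes as they then stand; what a row does not reach is not made up. A row lasts 1/8 s, in which the tool goes at most 62.5 mm and 10.7 degrees, less where a joint would pass 70% of its speed; a pose out of reach is approached as far as the arm can. A call with a gripper value outside its range is refused whole. The fingers move at their own pace and stop on an object; FORCE is the grip in N (left out, the last holds). Time passes only in rows, so rows that do not move let the fingers close. It gives the time, the measured TCP pose, the force, the opening and the grip force at its end, in the units of the state.
- sense(): the state, without advancing time (a new reading comes with each control period).
- grab_frame(name): name is "scene" or "side" or "wrist"; returns the picture (420x560x3 uint8, red, green, blue); there is no depth.
- get_calibration(name): a dict with "K" (3x3 intrinsics, pixels), "R" (3x3) and "t" (3): a world point X has camera coordinates R X + t. Camera axes: x right, y down, z forward; pixel columns grow to the right and rows downward; lengths in mm; the calibration is good to about 2 mm. A picture is of the moment at which its call begins: read the wrist's pose just before it. get_calibration takes no time and is no camera call; for the wrist camera it gives the pose at the moment of the call.
- sign_off(): hands the job in; it is judged then, once.
The state is a dict: "clock": time; "qpos": joint angles; "qvel": joint speeds; "joint_efforts": joint torques, N m; "eef_pos": TCP position; "tcp_rot": TCP orientation; "contact_force": force on the tool from outside, world axes, zero at the start; "wrist_torque": the same for the moment, N m; "opening": opening from 0.0 (shut) to 1.0 (fully open); "grasp_force": force on a finger pad.
Only numpy, scipy, OpenCV 4.12 (cv2) and the standard library are available. Lean on these libraries where they do the work, as an engineer would, in place of code of your own. Each camera call takes 0.05 s, during which the arm holds its last target. There are 200 camera calls.

## Working session

There is one attempt and no reset: what is moved stays moved. The work goes in short steps, Python scripts to look and compute and a shell command to move; the robot and the scene stay as the last step left them, time stands still between calls to the robot, and variables do not carry over. Pictures are saved under pics/ and viewed, at most 10 in all, crops included, and the job is handed in when it is done.

```bash
mkdir -p pics; python3 - <<'E'
from rig import *
import cv2
for n in ("scene","side"):
    im=grab_frame(n); cv2.imwrite(f"pics/{n}0.png",im[:,:,::-1]); c=get_calibration(n); print(n,c)
s=sense();print(s["clock"],s["eef_pos"],s["tcp_rot"],s["contact_force"])
E
```

```text
scene {'K': array([[454.03889916,   0.        , 278.26051169],
       [  0.        , 454.03889916, 206.5994519 ],
       [  0.        ,   0.        ,   1.        ]]), 'R': array([[ 0.52315635,  0.85221921,  0.00546353],
       [ 0.73380025, -0.4471831 , -0.51143374],
       [-0.43341046,  0.27156895, -0.85930534]]), 't': array([-284.12254613, -296.07448277, 1577.92386092])}
side {'K': array([[491.12748087,   0.        , 274.70312961],
       [  0.        , 491.12748087, 211.34045291],
       [  0.        ,   0.        ,   1.        ]]), 'R': array([[ 0.9981525 , -0.05663874,  0.02199193],
       [-0.01688725, -0.60631118, -0.79504816],
       [ 0.05836448,  0.79320792, -0.60614749]]), 't': array([-510.40034906,  132.13558067, 1567.47562005])}
0.1 [ 256.26610535 -569.58668775  230.64127957] [-3.14036782e+00 -2.59938770e-05  4.22792588e-01] [ 0.75640308 -0.56219587  0.0818247 ]
```

View pics/scene0.png

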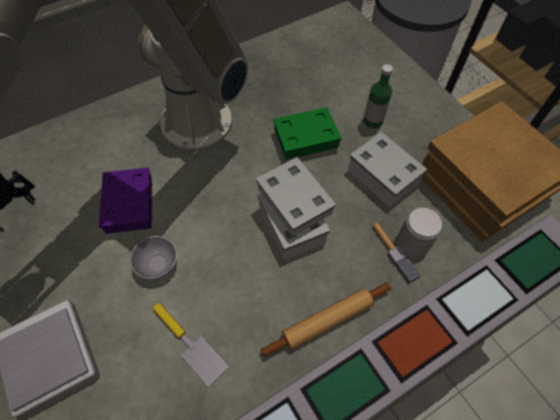

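View pics/side0.png

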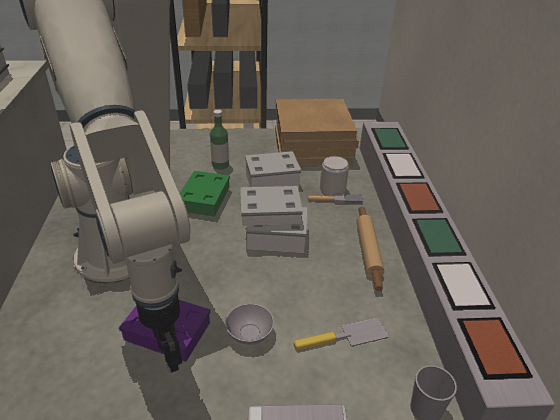

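The white/grey stack is at scene (295,205) and side (272,215). The other candidates are the lone white spare at scene (388,168), the green tub at (307,132) and the purple tub at (127,200). Only the one at (295,205) is two tubs stacked crookedly, so I'll confirm it in an enlarged crop.

```bash
python3 - <<'E'
import cv2,numpy as np
a=cv2.imread("pics/scene0.png")[155:265,250:340]; b=cv2.imread("pics/side0.png")[180:260,232:317]
A=cv2.resize(a,None,fx=4.4,fy=4.4,interpolation=cv2.INTER_CUBIC);B=cv2.resize(b,None,fx=4.6,fy=4.6,interpolation=cv2.INTER_CUBIC)
o=np.zeros((600,800,3),np.uint8);o[:A.shape[0],:A.shape[1]]=A;o[:B.shape[0],405:405+B.shape[1]]=B
cv2.imwrite("pics/crop0.png",np.clip(o.astype(float)*1.5,0,255).astype(np.uint8))
E
```

```text
(no output)
```

View pics/crop0.png

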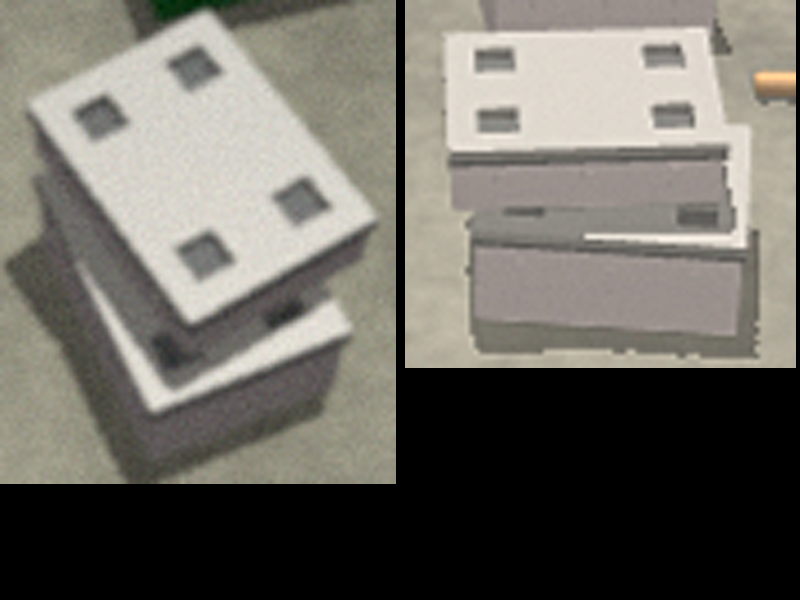

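The crop confirms it: two white tubs, the top one twisted and shifted to the left in the side view (world −x). In the scene crop its lid corners are at (28,105), (205,10), (378,215) and (190,325). The visible corners of the lower lid are at (350,327) and (155,412). Next I fit both poses from both cameras.

```bash
cat > h.py <<'E'
from rig import *
import numpy as np
from scipy.optimize import least_squares
C={n:get_calibration(n) for n in ("scene","side")}
def proj(n,P):
    c=C[n];q=(c["R"]@np.asarray(P,float).T).T+c["t"];q=q@c["K"].T;return q[:,:2]/q[:,2:]
def unproj(n,uv,z):
    c=C[n];d=c["R"].T@np.linalg.solve(c["K"],[*uv,1]);o=-c["R"].T@c["t"];return o+d*(z-o[2])/d[2]
def rect(p,pts,z):
    c,s=np.cos(p[2]),np.sin(p[2]);pts=np.array(pts,float)
    return np.c_[p[0]+c*pts[:,0]-s*pts[:,1],p[1]+s*pts[:,0]+c*pts[:,1],np.full(len(pts),z)]
def fit(obs,z,p0):
    # obs: list of (cam,uv,(lx,ly))
    f=lambda p:np.concatenate([proj(n,rect(p,[l],z))[0]-uv for n,uv,l in obs])
    r=least_squares(f,p0);return r.x,r.fun.reshape(-1,2)
E
cat > m0.py <<'E'
from h import *
S=lambda u,v:((u+.5)/4.4-.5+250,(v+.5)/4.4-.5+155)
D=lambda u,v:((u-405+.5)/4.6-.5+232,(v+.5)/4.6-.5+180)
a,b=95,70
U=[("scene",S(28,105),(-a,-b)),("scene",S(205,10),(-a,b)),("scene",S(378,215),(a,b)),("scene",S(190,325),(a,-b)),
("side",D(446,32),(-a,b)),("side",D(703,28),(a,b)),("side",D(727,148),(a,-b)),("side",D(449,152),(-a,-b))]
L=[("scene",S(350,327),(a,b)),("scene",S(155,412),(a,-b)),("scene",S(38,178),(-a,-b)),
("side",D(750,127),(a,b)),("side",D(747,247),(a,-b)),("side",D(470,240),(-a,-b))]
for o,z in((U,148),(L,84)):
    for n,uv,l in o: print(n,l,unproj(n,uv,z).round(1))
    p,r=fit(o,z,[500,0,0]);print(p,r.round(1).tolist())
E
python3 m0.py
```

```text
scene (-95, -70) [405.   10.2 148. ]
scene (-95, 70) [400.2 147.9 148. ]
scene (95, 70) [588.9 154.  148. ]
scene (95, -70) [593.3  13.2 148. ]
side (-95, 70) [403.6 147.3 148. ]
side (95, 70) [588.6 147.8 148. ]
side (95, -70) [591.6   5.1 148. ]
side (-95, -70) [405.4   5.9 148. ]
[4.97238004e+02 8.02560249e+01 2.17293328e-02] [[-0.8, 0.0], [0.2, 0.1], [-0.1, 0.8], [-0.2, 0.3], [-0.9, -0.1], [0.5, -0.8], [0.5, -1.4], [-0.5, -0.4]]
scene (95, 70) [619.8 119.3  84. ]
scene (95, -70) [605.9 -18.   84. ]
scene (-95, -70) [420.1   6.4  84. ]
side (95, 70) [622.8 113.2  84. ]
side (95, -70) [606.  -22.3  84. ]
side (-95, -70) [418.4  -9.2  84. ]
[ 5.20157143e+02  6.04765332e+01 -1.13728167e-01] [[0.5, 0.7], [-0.4, 0.5], [-1.8, 0.2], [-0.3, -1.1], [0.1, -0.5], [-0.2, -2.2]]
```

```bash
cat >> h.py <<'E'
from scipy.spatial.transform import Rotation as Ro
L0=np.array([520.2,60.5,-0.115])
def loc(xy):
    d=np.array(xy[:2])-L0[:2];c,s=np.cos(L0[2]),np.sin(L0[2]);return np.array([c*d[0]+s*d[1],-s*d[0]+c*d[1]])
def tip(s,back=13):   # open fingertip centre, world
    R=Ro.from_euler("xyz",s["tcp_rot"]).as_matrix();return np.array(s["eef_pos"])-back*R[:,2],R
def go(lx,ly,z,yaw,tilt):
    """rotation (tool rotvec) to apply first, then shift in the new tool axes; yaw is local to lower"""
    s=sense();t,R=tip(s)
    T=Ro.from_euler("xyz",[np.pi,0,yaw+L0[2]]).as_matrix()@Ro.from_rotvec([0,tilt,0]).as_matrix()
    p=rect(L0,[[lx,ly]],z)[0]+13*T[:,2]
    print("rot",Ro.from_matrix(R.T@T).as_rotvec().round(3),"shift new axes",(T.T@(p-s["eef_pos"])).round(1),"tcp",s["eef_pos"].round(1),"->",p.round(1))
def st():
    s=sense();t,R=tip(s);print("t",round(s["clock"],2),"tip loc",loc(t).round(1),"z",round(t[2],1),"F",np.round(s["contact_force"],1),"op",round(s["opening"],2),"q",np.round(s["qpos"],2),"yawlocal",round(np.arctan2(R[1,0],R[0,0])-L0[2],3))
E
python3 - <<'E'
from h import *
import rig; print([k for k in dir(rig) if not k.startswith('_')], getattr(rig,'grip_depth',None))
for n,uv,z in(("green",(307,130),50),("spare",(388,163),84),("purple",(127,190),70),("bowl",(154,255),50)):print(n,unproj("scene",uv,z).round(0))
go(-165,14,235,0,0); go(-165,14,235,0,.15); go(-165,14,103,0,.15); st()
E
```

```text
['MotionError', 'get_calibration', 'grab_frame', 'grip_depth', 'sense', 'sign_off'] 18.700000000000003
green [266. 281.  50.]
spare [526. 403.  84.]
purple [ 194. -313.   70.]
bowl [ 420. -331.   50.]
rot [-0.001  0.     0.538] shift new axes [  24.9 -670.2    8.6] tcp [ 256.3 -569.6  230.6] -> [357.9  93.3 222. ]
rot [-0.042  0.147  0.537] shift new axes [  25.3 -670.2   12.4] tcp [ 256.3 -569.6  230.6] -> [359.8  93.1 222.1]
rot [-0.042  0.147  0.537] shift new axes [   5.5 -670.2  142.9] tcp [ 256.3 -569.6  230.6] -> [359.8  93.1  90.1]
t 0.1 tip loc [-189.9 -656.2] z 243.6 F [ 0.8 -0.6  0.1] op 1.0 q [-1.15  0.35  1.63  0.    1.16 -0.  ] yawlocal 0.538
```

```bash
python3 -m creep '[{"rz":0.18},{"rz":0.18},{"rz":0.178},{"y":-45,"x":2},{"y":-45,"x":2},{"y":-45,"x":2},{"y":-45,"x":2},{"y":-45,"x":2},{"y":-45,"x":2},{"y":-45,"x":2},{"y":-45,"x":2},{"y":-45,"x":2},{"y":-45,"x":2},{"y":-45,"x":2},{"y":-45,"x":2},{"y":-45},{"y":-45},{"y":-40}]'; python3 -c "
from h import *
st();go(-165,14,235,0,.15);go(-165,14,103,0,.15)"
```

```text
t 0.1 tip loc [-189.9 -656.2] z 243.6 F [ 0.8 -0.6  0.1] op 1.0 q [-1.15  0.35  1.63  0.    1.16 -0.  ] yawlocal 0.538
rot [-0.042  0.147  0.537] shift new axes [  25.3 -670.2   12.4] tcp [ 256.3 -569.6  230.6] -> [359.8  93.1 222.1]
rot [-0.042  0.147  0.537] shift new axes [   5.5 -670.2  142.9] tcp [ 256.3 -569.6  230.6] -> [359.8  93.1  90.1]schema error: expected keys x, y, z, rx, ry, rz, hand
```

Rows seem to need all seven keys.

```bash
python3 -m creep '[{"x":0,"y":0,"z":0,"rx":0,"ry":0,"rz":0.18,"hand":85},{"x":0,"y":0,"z":0,"rx":0,"ry":0,"rz":0.18,"hand":85},{"x":0,"y":0,"z":0,"rx":0,"ry":0,"rz":0.178,"hand":85},{"x":2,"y":-45,"z":0,"rx":0,"ry":0,"rz":0,"hand":85},{"x":2,"y":-45,"z":0,"rx":0,"ry":0,"rz":0,"hand":85},{"x":2,"y":-45,"z":0,"rx":0,"ry":0,"rz":0,"hand":85},{"x":2,"y":-45,"z":0,"rx":0,"ry":0,"rz":0,"hand":85},{"x":2,"y":-45,"z":0,"rx":0,"ry":0,"rz":0,"hand":85},{"x":2,"y":-45,"z":0,"rx":0,"ry":0,"rz":0,"hand":85},{"x":2,"y":-45,"z":0,"rx":0,"ry":0,"rz":0,"hand":85},{"x":2,"y":-45,"z":0,"rx":0,"ry":0,"rz":0,"hand":85},{"x":2,"y":-45,"z":0,"rx":0,"ry":0,"rz":0,"hand":85},{"x":2,"y":-45,"z":0,"rx":0,"ry":0,"rz":0,"hand":85},{"x":2,"y":-45,"z":0,"rx":0,"ry":0,"rz":0,"hand":85},{"x":2,"y":-45,"z":0,"rx":0,"ry":0,"rz":0,"hand":85},{"x":2,"y":-45,"z":0,"rx":0,"ry":0,"rz":0,"hand":85},{"x":0,"y":-45,"z":0,"rx":0,"ry":0,"rz":0,"hand":85},{"x":0,"y":-40,"z":0,"rx":0,"ry":0,"rz":0,"hand":85}]'; python3 -c "
from h import *
st();go(-165,14,235,0,.15);go(-165,14,103,0,.15)"
```

```text
clock: 2.35
eef_pos: [359.1, 94.2, 231.3]
tcp_rot: [-3.142, -0.0, -0.115]
contact_force: [1.0, -1.2, 1.0]
opening: 0.993
grasp_force: 0.0
t 2.35 tip loc [-163.9   15. ] z 244.3 F [ 1.  -1.2  1. ] op 0.99 q [ 0.25 -0.06  2.13 -0.    1.07  1.94] yawlocal 0.0
rot [-0.    0.15  0.  ] shift new axes [-0.5  1.   9.2] tcp [359.1  94.2 231.3] -> [359.8  93.1 222.1]
rot [-0.    0.15  0.  ] shift new axes [-20.3   1.  139.7] tcp [359.1  94.2 231.3] -> [359.8  93.1  90.1]
```

```bash
python3 -m creep '[{"x":0,"y":0,"z":0,"rx":0,"ry":0.15,"rz":0,"hand":85},{"x":-5,"y":0,"z":35,"rx":0,"ry":0,"rz":0,"hand":85},{"x":-5,"y":0,"z":35,"rx":0,"ry":0,"rz":0,"hand":85},{"x":-5,"y":0,"z":35,"rx":0,"ry":0,"rz":0,"hand":85},{"x":-5,"y":0,"z":35,"rx":0,"ry":0,"rz":0,"hand":85},{"x":0,"y":0,"z":0,"rx":0,"ry":0,"rz":0,"hand":85},{"x":0,"y":0,"z":0,"rx":0,"ry":0,"rz":0,"hand":85}]'; python3 -c "
from h import *
st();go(-135,14,103,0,.15);go(-104,14,103,0,.15)
import cv2;cv2.imwrite('pics/side1.png',cv2.resize(grab_frame('side')[150:290,190:350,::-1],None,fx=4,fy=4,interpolation=cv2.INTER_CUBIC))"
```

```text
clock: 3.22
eef_pos: [360.9, 92.6, 90.6]
tcp_rot: [-3.141, -0.15, -0.115]
contact_force: [0.6, -0.2, -0.2]
opening: 0.999
grasp_force: 0.0
t 3.23 tip loc [-163.9   13.6] z 103.5 F [ 0.6 -0.2 -0.2] op 1.0 q [ 0.3   0.13  2.36 -0.12  0.52  2.09] yawlocal -0.0
rot [-0. -0. -0.] shift new axes [28.5 -0.4  4.8] tcp [360.9  92.6  90.6] -> [389.6  89.7  90.1]
rot [-0. -0. -0.] shift new axes [59.2 -0.4  9.4] tcp [360.9  92.6  90.6] -> [420.4  86.1  90.1]
```

View pics/side1.png

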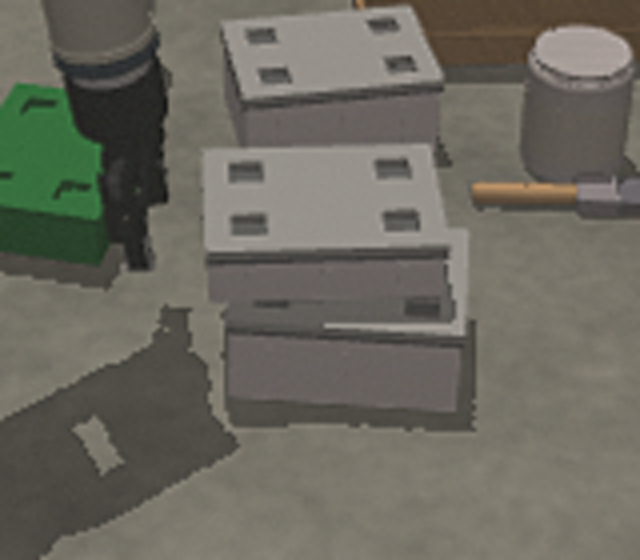

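The fingers are beside the −x face (tip at crop (140,265)), clear of everything. I approach in small steps and watch the force.

```bash
python3 -m creep '[{"x":7,"y":0,"z":1.1,"rx":0,"ry":0,"rz":0,"hand":85},{"x":7,"y":0,"z":1.1,"rx":0,"ry":0,"rz":0,"hand":85},{"x":4,"y":0,"z":0.6,"rx":0,"ry":0,"rz":0,"hand":85},{"x":4,"y":0,"z":0.6,"rx":0,"ry":0,"rz":0,"hand":85},{"x":3,"y":0,"z":0.5,"rx":0,"ry":0,"rz":0,"hand":85},{"x":0,"y":0,"z":0,"rx":0,"ry":0,"rz":0,"hand":85}]'; python3 -c "
from h import *
st()";python3 -m creep '[{"x":4,"y":0,"z":0.6,"rx":0,"ry":0,"rz":0,"hand":85},{"x":4,"y":0,"z":0.6,"rx":0,"ry":0,"rz":0,"hand":85},{"x":0,"y":0,"z":0,"rx":0,"ry":0,"rz":0,"hand":85}]'; python3 -c "
from h import *
st()"
```

```text
clock: 4.03
eef_pos: [385.7, 89.5, 89.7]
tcp_rot: [3.142, -0.15, -0.115]
contact_force: [0.5, -0.4, -0.4]
opening: 0.993
grasp_force: 0.0
t 4.03 tip loc [-138.9   13.4] z 102.5 F [ 0.5 -0.4 -0.4] op 0.99 q [ 0.27  0.16  2.32 -0.11  0.52  2.05] yawlocal -0.0
clock: 4.4
eef_pos: [393.6, 88.6, 89.6]
tcp_rot: [3.141, -0.15, -0.115]
contact_force: [-1.2, 0.7, -1.1]
opening: 0.993
grasp_force: 0.4
t 4.4 tip loc [-130.9   13.4] z 102.5 F [-1.2  0.7 -1.1] op 0.99 q [ 0.26  0.17  2.31 -0.11  0.53  2.04] yawlocal -0.0
```

```bash
python3 -m creep '[{"x":3,"y":0,"z":0.45,"rx":0,"ry":0,"rz":0,"hand":85},{"x":3,"y":0,"z":0.45,"rx":0,"ry":0,"rz":0,"hand":85},{"x":3,"y":0,"z":0.45,"rx":0,"ry":0,"rz":0,"hand":85},{"x":3,"y":0,"z":0.45,"rx":0,"ry":0,"rz":0,"hand":85}]'; python3 -c "
from h import *
st()";python3 -m creep '[{"x":3,"y":0,"z":0.45,"rx":0,"ry":0,"rz":0,"hand":85},{"x":3,"y":0,"z":0.45,"rx":0,"ry":0,"rz":0,"hand":85},{"x":3,"y":0,"z":0.45,"rx":0,"ry":0,"rz":0,"hand":85},{"x":0,"y":0,"z":0,"rx":0,"ry":0,"rz":0,"hand":85}]'; cat > look.py <<'E'
from h import *
import cv2,sys
st();o=np.zeros((600,800,3),np.uint8)
a=grab_frame("scene")[155:265,250:340,::-1];b=grab_frame("side")[180:260,232:317,::-1]
A=cv2.resize(a,None,fx=4.4,fy=4.4,interpolation=cv2.INTER_CUBIC);B=cv2.resize(b,None,fx=4.6,fy=4.6,interpolation=cv2.INTER_CUBIC)
o[:A.shape[0],:A.shape[1]]=A;o[:B.shape[0],405:405+B.shape[1]]=B
cv2.imwrite(sys.argv[1],np.clip(o*1.5,0,255).astype(np.uint8))
E
python3 look.py pics/crop1.png
```

```text
clock: 4.9
eef_pos: [405.9, 87.2, 89.8]
tcp_rot: [3.142, -0.15, -0.115]
contact_force: [-2.1, 1.2, -0.8]
opening: 0.994
grasp_force: 1.0
t 4.9 tip loc [-118.6   13.4] z 102.6 F [-2.1  1.2 -0.8] op 0.99 q [ 0.25  0.19  2.28 -0.11  0.53  2.03] yawlocal -0.0
clock: 5.4
eef_pos: [415.2, 86.2, 89.9]
tcp_rot: [-3.141, -0.151, -0.115]
contact_force: [-0.3, 0.0, -0.2]
opening: 0.995
grasp_force: 0.1
t 5.4 tip loc [-109.2   13.5] z 102.7 F [-0.3  0.  -0.2] op 0.99 q [ 0.24  0.2   2.27 -0.1   0.54  2.01] yawlocal -0.0
```

View pics/crop1.png

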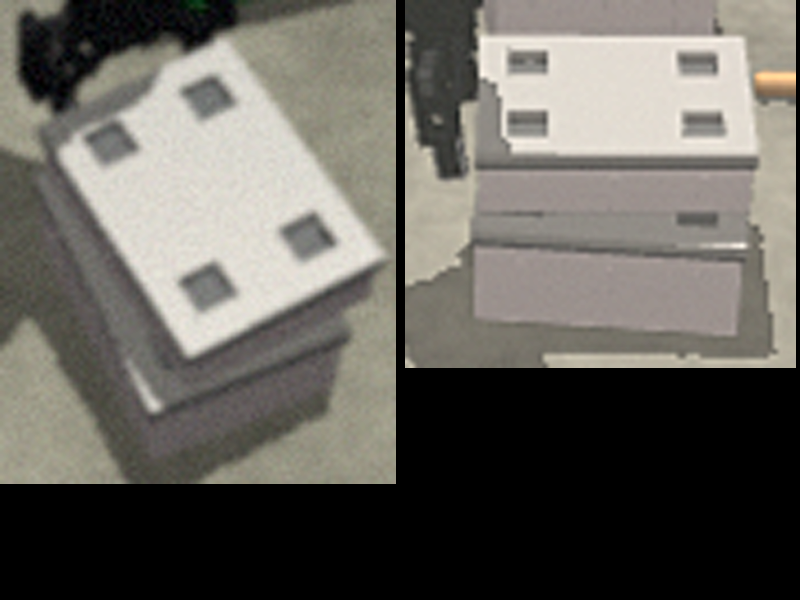

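The top tub has moved with the fingers and turned a little; the strip of lower lid at its front is now thin. I fit its pose from the lid recesses: scene crop (112,142), (210,96), (308,236), (208,287); side crop (528,62), (698,64), (704,123), (528,123). I fit the start frame the same way.

```bash
cat >> h.py <<'E'
S=lambda u,v:((u+.5)/4.4-.5+250,(v+.5)/4.4-.5+155)
D=lambda u,v:((u-405+.5)/4.6-.5+232,(v+.5)/4.6-.5+180)
def rec(sc,sd,z=148):
    l=[(-60,-36),(-60,36),(60,36),(60,-36)]; l2=[(-60,36),(60,36),(60,-36),(-60,-36)]
    o=[("scene",S(*u),k) for u,k in zip(sc,l)]+[("side",D(*u),k) for u,k in zip(sd,l2)]
    p,r=fit(o,z,[500,70,0]);print("upper",p.round(3),"rel lower",loc(p).round(1),round(p[2]-L0[2],3),"rms",np.sqrt((r**2).mean()).round(2))
E
python3 - <<'E'
from h import *
rec([(101,117),(195,68),(302,199),(205,256)],[(494,59),(663,56),(673,116),(497,119)])
rec([(112,142),(210,96),(308,236),(208,287)],[(528,62),(698,64),(704,123),(528,123)])
E
```

```text
upper [4.97216e+02 8.11880e+01 1.70000e-02] rel lower [-25.2  17.9] 0.132 rms 0.44
upper [ 5.19176e+02  7.38340e+01 -3.70000e-02] rel lower [-2.5 13.1] 0.078 rms 0.43
```

```bash
python3 -m creep '[{"x":2,"y":0,"z":0.3,"rx":0,"ry":0,"rz":0,"hand":85},{"x":0,"y":0,"z":0,"rx":0,"ry":0,"rz":0,"hand":85}]';python3 -c "
from h import *
st()"; python3 -m creep '[{"x":-20,"y":0,"z":-3,"rx":0,"ry":0,"rz":0,"hand":85},{"x":-20,"y":0,"z":-3,"rx":0,"ry":0,"rz":0,"hand":85},{"x":5,"y":0,"z":-45,"rx":0,"ry":0,"rz":0,"hand":85},{"x":5,"y":0,"z":-45,"rx":0,"ry":0,"rz":0,"hand":85},{"x":5,"y":0,"z":-50,"rx":0,"ry":0,"rz":0,"hand":85},{"x":0,"y":0,"z":0,"rx":0,"ry":-0.15,"rz":0,"hand":85},{"x":0,"y":0,"z":0,"rx":0,"ry":0,"rz":0,"hand":85}]';python3 -c "
from h import *
import numpy as np
st();go(0,121,240,np.pi/2,0);go(0,121,103,np.pi/2,-.15)"
```

```text
clock: 5.75
eef_pos: [416.5, 86.0, 89.8]
tcp_rot: [3.142, -0.15, -0.115]
contact_force: [-2.4, 0.9, 2.2]
opening: 0.994
grasp_force: 1.4
t 5.75 tip loc [-107.8   13.4] z 102.6 F [-2.4  0.9  2.2] op 0.99 q [ 0.24  0.2   2.26 -0.1   0.54  2.01] yawlocal -0.0
clock: 6.62
eef_pos: [371.1, 91.4, 231.0]
tcp_rot: [-3.141, -0.002, -0.116]
contact_force: [-0.5, -0.0, -0.7]
opening: 0.997
grasp_force: 0.0
t 6.62 tip loc [-151.7   13.6] z 244.0 F [-0.5 -0.  -0.7] op 1.0 q [ 0.24 -0.04  2.11 -0.    1.07  1.92] yawlocal -0.001
rot [ 1.000e-03 -2.000e-03 -1.572e+00] shift new axes [107.4 151.6   4. ] tcp [371.1  91.4 231. ] -> [534.1 180.7 227. ]
rot [-0.117 -0.12  -1.569] shift new axes [125.3 151.6 123.5] tcp [371.1  91.4 231. ] -> [533.9 178.8  90.1]
```

```bash
python3 -m creep '[{"x":38,"y":-27,"z":0,"rx":0,"ry":0,"rz":-0.175,"hand":85},{"x":0,"y":0,"z":0,"rx":0,"ry":0,"rz":-0.175,"hand":85},{"x":0,"y":0,"z":0,"rx":0,"ry":0,"rz":-0.175,"hand":85},{"x":0,"y":0,"z":0,"rx":0,"ry":0,"rz":-0.175,"hand":85},{"x":0,"y":0,"z":0,"rx":0,"ry":0,"rz":-0.175,"hand":85},{"x":0,"y":0,"z":0,"rx":0,"ry":0,"rz":-0.175,"hand":85},{"x":0,"y":0,"z":0,"rx":0,"ry":0,"rz":-0.175,"hand":85},{"x":0,"y":0,"z":0,"rx":0,"ry":0,"rz":-0.175,"hand":85},{"x":0,"y":0,"z":0,"rx":0,"ry":0,"rz":-0.172,"hand":85},{"x":27,"y":38,"z":0,"rx":0,"ry":0,"rz":0,"hand":85},{"x":27,"y":38,"z":0,"rx":0,"ry":0,"rz":0,"hand":85},{"x":27,"y":38,"z":0,"rx":0,"ry":0,"rz":0,"hand":85},{"x":0,"y":0,"z":0,"rx":0,"ry":0,"rz":0,"hand":85}]';python3 look.py pics/crop2.png; python3 -c "
from h import *
import numpy as np
go(0,121,240,np.pi/2,-.15);go(0,121,103,np.pi/2,-.15)"
```

```text
clock: 8.25
eef_pos: [534.2, 182.4, 228.4]
tcp_rot: [3.141, 0.001, 1.457]
contact_force: [-0.7, -0.6, -0.7]
opening: 0.996
grasp_force: 0.0
t 8.25 tip loc [-1.000e-01  1.227e+02] z 241.4 F [-0.7 -0.6 -0.7] op 1.0 q [ 0.33  0.26  1.77 -0.    1.11  0.44] yawlocal 1.572
rot [-0.002 -0.148  0.001] shift new axes [-1.7  2.3  1.8] tcp [531.8 181.  228.7] -> [533.9 178.8 227.1]
rot [-0.002 -0.148  0.001] shift new axes [ 18.7   2.3 137.3] tcp [531.8 181.  228.7] -> [533.9 178.8  90.1]
```

View pics/crop2.png

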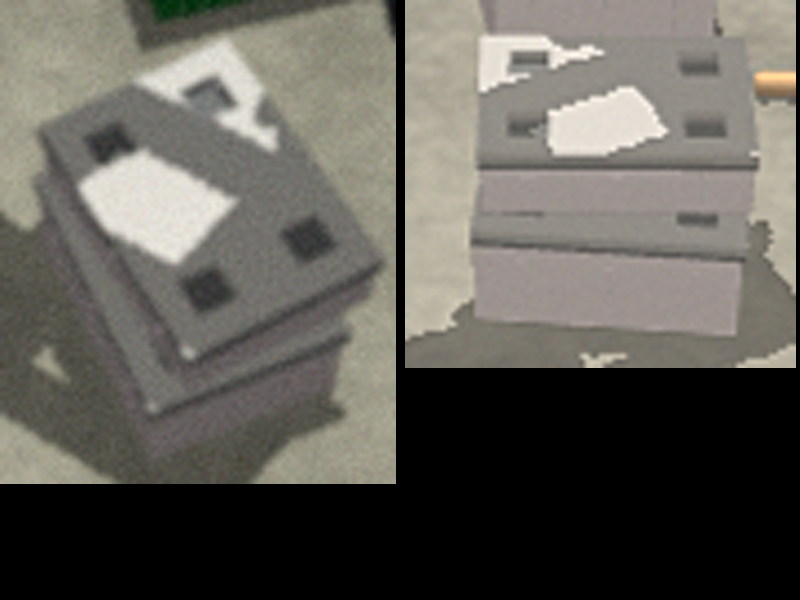

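The pose is about the same: recesses in the scene crop at (109,142), (210,97), (309,238), (208,289). The lower lid's corner is still at (155,410), so the lower tub hasn't moved. Now I tilt and descend beside the +y face.

```bash
python3 -m creep '[{"x":0,"y":2,"z":0,"rx":0,"ry":-0.148,"rz":0,"hand":85},{"x":5,"y":0,"z":35,"rx":0,"ry":0,"rz":0,"hand":85},{"x":5,"y":0,"z":35,"rx":0,"ry":0,"rz":0,"hand":85},{"x":5,"y":0,"z":35,"rx":0,"ry":0,"rz":0,"hand":85},{"x":4,"y":0,"z":32,"rx":0,"ry":0,"rz":0,"hand":85},{"x":0,"y":0,"z":0,"rx":0,"ry":0,"rz":0,"hand":85},{"x":-8,"y":0,"z":1.2,"rx":0,"ry":0,"rz":0,"hand":85},{"x":-8,"y":0,"z":1.2,"rx":0,"ry":0,"rz":0,"hand":85},{"x":0,"y":0,"z":0,"rx":0,"ry":0,"rz":0,"hand":85}]'; python3 -c "
from h import *
st()
rec([(109,142),(210,97),(309,238),(208,289)],[(528,62),(698,65),(706,126),(525,126)])"; python3 -m creep '[{"x":-4,"y":0,"z":0.6,"rx":0,"ry":0,"rz":0,"hand":85},{"x":-4,"y":0,"z":0.6,"rx":0,"ry":0,"rz":0,"hand":85},{"x":-3,"y":0,"z":0.5,"rx":0,"ry":0,"rz":0,"hand":85}]'; python3 -c "
from h import *
st()"
```

```text
clock: 9.48
eef_pos: [534.1, 162.9, 93.2]
tcp_rot: [3.14, 0.147, 1.456]
contact_force: [0.6, 0.2, -0.4]
opening: 0.993
grasp_force: 0.0
t 9.47 tip loc [  2.1 105.2] z 106.1 F [ 0.6  0.2 -0.4] op 0.99 q [ 0.37  0.45  1.84 -0.16  0.92  0.59] yawlocal 1.571
upper [ 5.19419e+02  7.28090e+01 -3.80000e-02] rel lower [-2.2 12.1] 0.077 rms 0.55
clock: 9.85
eef_pos: [532.7, 152.6, 92.1]
tcp_rot: [3.141, 0.147, 1.457]
contact_force: [0.8, 2.2, -0.0]
opening: 0.992
grasp_force: 1.3
t 9.85 tip loc [ 1.9 94.8] z 105.0 F [ 0.8  2.2 -0. ] op 0.99 q [ 0.36  0.45  1.85 -0.17  0.91  0.58] yawlocal 1.572
```

```bash
python3 -m creep '[{"x":-3,"y":0,"z":0.45,"rx":0,"ry":0,"rz":0,"hand":85},{"x":-3,"y":0,"z":0.45,"rx":0,"ry":0,"rz":0,"hand":85},{"x":-3,"y":0,"z":0.45,"rx":0,"ry":0,"rz":0,"hand":85}]'; python3 -c "
from h import *
st()"; python3 -m creep '[{"x":-2,"y":0,"z":0.3,"rx":0,"ry":0,"rz":0,"hand":85},{"x":-2,"y":0,"z":0.3,"rx":0,"ry":0,"rz":0,"hand":85},{"x":0,"y":0,"z":0,"rx":0,"ry":0,"rz":0,"hand":85}]'; python3 look.py pics/crop3.png
```

```text
clock: 10.22
eef_pos: [531.9, 143.5, 92.1]
tcp_rot: [3.141, 0.148, 1.457]
contact_force: [2.5, 1.9, -0.6]
opening: 0.997
grasp_force: 1.1
t 10.22 tip loc [ 2.1 85.7] z 105.0 F [ 2.5  1.9 -0.6] op 1.0 q [ 0.34  0.45  1.86 -0.17  0.91  0.57] yawlocal 1.572
clock: 10.6
eef_pos: [530.9, 139.3, 92.0]
tcp_rot: [-3.141, 0.148, 1.457]
contact_force: [1.3, 1.5, -0.6]
opening: 0.993
grasp_force: 0.4
t 10.6 tip loc [ 1.6 81.4] z 104.8 F [ 1.3  1.5 -0.6] op 0.99 q [ 0.34  0.44  1.87 -0.17  0.9   0.56] yawlocal 1.572
```

View pics/crop3.png

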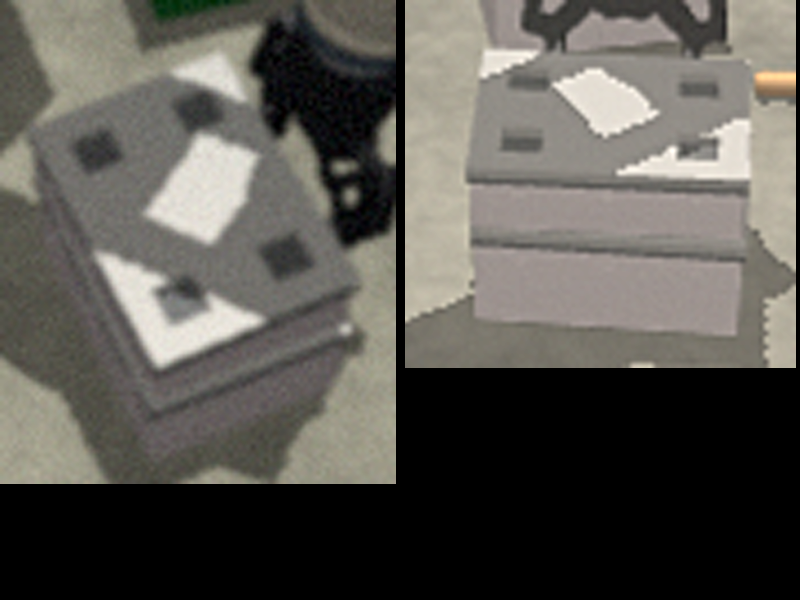

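Nearly aligned. Recesses are now at scene crop (100,150), (198,109), (287,256), (182,297) and side crop (529,80), (698,88), (697,148), (521,141). I check the pose and height.

```bash
python3 - <<'E'
from h import *
a=([(101,117),(195,68),(302,199),(205,256)],[(494,59),(663,56),(673,116),(497,119)])
b=([(109,142),(210,97),(309,238),(208,289)],[(528,62),(698,65),(706,126),(525,126)])
c=([(100,150),(198,109),(287,256),(182,297)],[(529,80),(698,88),(697,148),(521,141)])
def z3(sc,sd):
    l=[(-60,-36),(-60,36),(60,36),(60,-36)]; l2=[(-60,36),(60,36),(60,-36),(-60,-36)]
    o=[("scene",S(*u),k) for u,k in zip(sc,l)]+[("side",D(*u),k) for u,k in zip(sd,l2)]
    r=least_squares(lambda p:np.concatenate([proj(n,rect(p,[k],p[3]))[0]-uv for n,uv,k in o]),[500,70,0,148]).x
    print(r.round(3),loc(r).round(1),round(r[2]-L0[2],3))
for k in(a,b,c): z3(*k)
rec(*c);rec(*c,z=140)
E
```

```text
[4.96705e+02 8.22860e+01 1.70000e-02 1.46041e+02] [-25.8  18.9] 0.132
[ 5.18789e+02  7.42190e+01 -3.80000e-02  1.45441e+02] [-3.  13.5] 0.077
[ 5.15964e+02  6.37840e+01 -1.03000e-01  1.36406e+02] [-4.6  2.8] 0.012
upper [ 5.18793e+02  5.75200e+01 -1.03000e-01] rel lower [-1.1 -3.1] 0.012 rms 1.32
upper [ 5.16839e+02  6.18360e+01 -1.03000e-01] rel lower [-3.5  0.9] 0.012 rms 0.6
```

The fitted height fell by about 9 mm (8 expected) and the twist is down to 0.01 rad, so it has dropped in. I retreat and verify.

```bash
python3 -m creep '[{"x":15,"y":0,"z":-2.2,"rx":0,"ry":0,"rz":0,"hand":85},{"x":25,"y":0,"z":-3.7,"rx":0,"ry":0,"rz":0,"hand":85},{"x":25,"y":0,"z":-3.7,"rx":0,"ry":0,"rz":0,"hand":85},{"x":-4,"y":0,"z":-50,"rx":0,"ry":0,"rz":0,"hand":85},{"x":-4,"y":0,"z":-50,"rx":0,"ry":0,"rz":0,"hand":85},{"x":0,"y":0,"z":-50,"rx":0,"ry":0,"rz":0,"hand":85},{"x":40,"y":0,"z":0,"rx":0,"ry":0,"rz":0,"hand":85},{"x":40,"y":0,"z":0,"rx":0,"ry":0,"rz":0,"hand":85},{"x":0,"y":0,"z":0,"rx":0,"ry":0,"rz":0,"hand":85}]'; python3 look.py pics/crop4.png
```

```text
clock: 11.82
eef_pos: [548.7, 300.7, 229.0]
tcp_rot: [-3.141, 0.148, 1.46]
contact_force: [-0.5, 0.7, -1.1]
opening: 0.995
grasp_force: 0.0
t 11.82 tip loc [  0.7 243.8] z 241.9 F [-0.5  0.7 -1.1] op 0.99 q [ 0.56  0.41  1.57 -0.12  1.26  0.72] yawlocal 1.575
```

View pics/crop4.png

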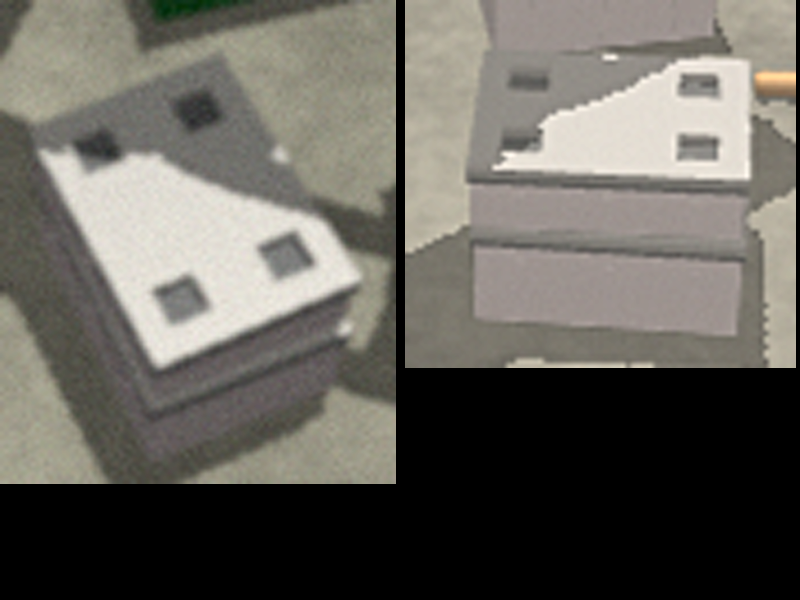

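Square and seated by eye. To check that it is level (all four feet in), I triangulate each lid corner and compare it with the start frame, when it lay flat at 148. Corners now: scene (33,127), (222,52), (360,277), (160,368); side (482,50), (750,60), (750,180), (468,182).

```bash
python3 - <<'E'
from h import *
import cv2
P={n:C[n]["K"]@np.c_[C[n]["R"],C[n]["t"]] for n in C}
def tri(a,b):
    A=np.array([S(*u) for u in a]).T;B=np.array([D(*u) for u in b]).T
    X=cv2.triangulatePoints(P["scene"],P["side"],A,B);return (X[:3]/X[3]).T
k=["--","-+","++","+-"]
o=lambda s:[s[3],s[0],s[1],s[2]]
for a0,b0,a1,b1 in(([(28,105),(205,10),(378,215),(190,325)],o([(446,32),(703,28),(727,148),(449,152)]),[(33,127),(222,52),(360,277),(160,368)],o([(482,50),(750,60),(750,180),(468,182)])),
 ([(101,117),(195,68),(302,199),(205,256)],o([(494,59),(663,56),(673,116),(497,119)]),[(100,150),(199,110),(287,256),(182,298)],o([(529,80),(699,85),(698,148),(521,141)]))):
    t0,t1=tri(a0,b0),tri(a1,b1)
    print(dict(zip(k,t0[:,2].round(1))),dict(zip(k,t1[:,2].round(1))),"drop",(t0-t1)[:,2].round(1))
E
```

```text
{'--': np.float64(145.5), '-+': np.float64(149.8), '++': np.float64(144.1), '+-': np.float64(142.0)} {'--': np.float64(125.6), '-+': np.float64(135.3), '++': np.float64(140.1), '+-': np.float64(137.0)} drop [19.9 14.6  4.   4.9]
{'--': np.float64(146.4), '-+': np.float64(146.1), '++': np.float64(145.3), '+-': np.float64(145.5)} {'--': np.float64(135.5), '-+': np.float64(136.3), '++': np.float64(137.9), '+-': np.float64(137.8)} drop [10.9  9.8  7.4  7.7]
```

The recess points dropped 7.4–10.9 mm all round against the expected 8 mm. One enlarged side view with the home model projected should settle whether it is level.

```bash
python3 - <<'E'
from h import *
import cv2
im=np.clip(grab_frame("side")[:,:,::-1]*1.6,0,255).astype(np.uint8)
x0,y0,w,h=240,185,75,72;k=8
o=cv2.resize(im[y0:y0+h,x0:x0+w],None,fx=k,fy=k,interpolation=cv2.INTER_CUBIC)
p=[516.8,61.8,-.103]
def line(pts,zs,col):
    P=[rect(p,[q],z)[0] for q,z in zip(pts,zs)];uv=((proj("side",P)-[x0,y0]+.5)*k).astype(int)
    cv2.polylines(o,[uv.reshape(-1,1,2)],False,col,1)
a,b=95,70
for zl,zr,c in((140,140,(0,0,255)),(140,148+0,(255,0,0))):
    line([(-a,-b),(a,-b),(a,b),(-a,b)],[zl,zr,zr,zl],c); line([(-a,-b),(a,-b)],[zl-13,zr-13],c)
line([(-a,-b),(a,-b)],[84,84],(0,200,0));line([(-a,-b),(a,-b)],[71,71],(0,200,0))
cv2.imwrite("pics/over.png",o)
E
```

```text
(no output)
```

View pics/over.png

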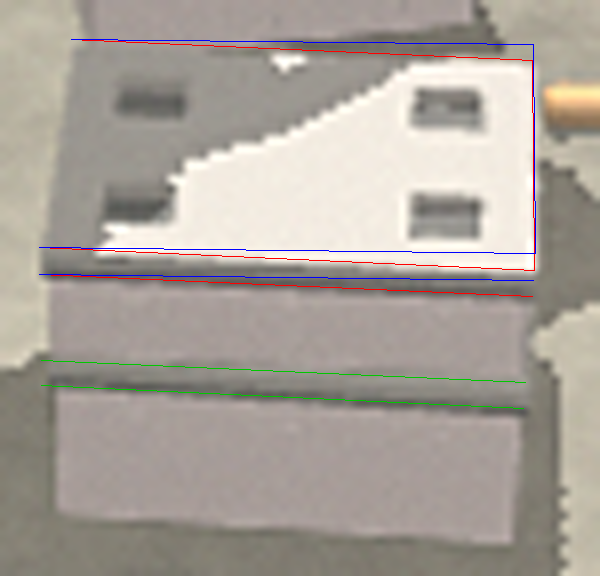

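The overlay settles it: the red lines (level, home) lie on the lid edges, front edge (40,248) to (533,270), while the blue tilted alternative is well off. The lower tub's edges match too, so it hasn't moved. I'm handing in.

```bash
python3 -c "
from rig import *
print(sign_off())"
```

```text
the job is handed in; nothing more can be done
None
```

The top tub is square on the lower one and, by the camera fit, level and down about 8 mm with all four feet in their recesses; the lower tub has not visibly moved, the arm is clear, and the job was handed in at about 12 s.

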